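# Turn the big pot up and the small pot off

### The arm

A 6-joint arm with a two-finger parallel gripper is mounted at the origin on a cart in front of the work surface, level with it; the furniture and walls round the work are solid. World frame = base frame: x ahead of the robot, y to its left, z up, the work surface at z = 0. Lengths are in m, angles in rad, forces in N, time in s.
With the tool pointing down it reaches from about 0.35 to 0.775 m from the base axis. Payload 5.5 kg.
Tool frame: the origin (TCP) lies at the very end of the fingers, on their centre line; the grasp point (between the pads) lies 19 mm behind it; z points along the fingers, y is the line along which they close (so a half turn about z gives the same grasp; the last joint's range is limited). The gripper opens to 85 mm and grips with 20 to 120 N. Pads are 22 mm wide; open, the fingers measure 114 mm over their backs; the gripper's body (76 mm by 85 mm) begins 54 mm behind the grasp point. The pads swing forward as they close: fully open they stand 13 mm farther back than shut.
Start: joints at [1.204, 0.313, 0.046, 1.304, 0, 1.431], TCP at [0.129, 0.56, 0.231] pointing down, gripper open.
Joint ranges: [-2.76, 2.76], [-0.86, 1.69], [-1.03, 1.26], [-2.2, 2.34], [-1.47, 1.5], [-3.14, 3.14]. Speed limits (rad/s): [2.57, 2.57, 3.14, 3.14, 3.14, 3.14].

### API

Orientations are given as a unit quaternion [w, x, y, z].
In Python, from workcell import env, cams, ticket, spotter gives the robot as it stands.
- The arm moves only by the tool jog_arm, never from a script. Its argument "increments" is a list that holds one entry, the list of rows, each a list of 7 numbers: the shift along the tool's x, y, z in units of 0.25 m (1.0 is 0.25 m), then the turn, a rotation vector about the tool's x, y, z in units of 180 degrees (1.0 is 180 degrees), then the closure in counts, from 0 (fully open) to 255 (shut). A call has 1 to 20 rows; each row shifts and turns the commanded pose from where the row before left it, along the tool's axes as they then stand; what a row does not reach is not made up. A row lasts 1/10 s, in which the tool goes at most 50 mm and 8.59 degrees, less where a joint would pass 70% of its speed; a pose out of reach is approached as far as the arm can. A call with a number of a shift or a turn outside -1 to 1 is refused whole. A call with a gripper value outside its range is refused whole. The fingers move at their own pace and stop on an object; "force" is the grip in N (left out, the last holds). Time passes only in rows, so rows that do not move let the fingers close. It gives the time, the measured TCP pose, the force, the opening and the grip force at its end, in the units of the state.
- env.get_state(): the state, without advancing time (a new reading comes with each control period).
- cams.read_camera(name): name is "side" or "top" or "wrist"; returns a dict with "pixels" (480x640x3 uint8, red, green, blue), "fx", "fy", "cx", "cy" (pixels), "k1" (the pictures are not rectified: a ray, as slopes to the right and down, at radius r is drawn at 1 + k1 r^2 times it, then the intrinsics apply), "xyz" and "attitude" of the camera in the world; the wrist camera has in their place "mount" (4x4, takes a point from camera to tool coordinates, whose origin is the TCP and whose axes are the flange's). Camera axes: x right, y down, z forward; pixel columns grow to the right and rows downward; lengths in m; the calibration is good to about 2 mm. A picture is of the moment at which its call begins: read the wrist's pose just before it. There is no depth.
- ticket.hand_in(): hands the job in; it is judged then, once.
Trained networks look in the newest picture that a camera, given by its name, has taken for a name from the list of things; names that differ only in an ending like _2 or _b are one class to them, and where a whole thing is asked for, a point or a joint stands for the part that bears it (a point fixed in the world has none). Each returns a list of dicts, best first, with "conf" (0 to 1); they miss things now and then, are a little off and sometimes report something else, mostly with a low value. They report only what shows in the picture. A call takes as long as a camera call.
- spotter.find_in(target, camera): "uv" ([column, row] in pixels, amid what is visible of it).
- spotter.cut_out(target, camera): "region" (480x640 bool, what is visible of it) and "uv" ([column, row] in pixels, amid what is visible of it).
- spotter.landmark_of(target, camera): "uv" ([column, row] in pixels: a listed point, or the origin of a listed thing).
The state is a dict: "clock": time; "joint_pos": joint angles; "qvel": joint speeds; "tau": joint torques, N m; "tcp_pos": TCP position; "orientation": TCP orientation; "wrist_force": force on the tool from outside, world axes, zero at the start; "ft_torque": the same for the moment, N m; "finger_gap": finger opening in m; "grip_force": force on a finger pad.
Only numpy, scipy, OpenCV 4.12 (cv2) and the standard library are available. Lean on these libraries where they do the work, as an engineer would, in place of code of your own. Each camera call takes 0.05 s, during which the arm holds its last target. There are 200 camera calls.

### The job

Two covered pots stand on a double hob, and the big dial in front of each pot sets its heat. With the fingertips only, stroke the dial of the tall red pot clockwise until it clicks in at the third mark after the off dot (pointer straight away from the front edge), and stroke the dial of the low steel pot back anticlockwise until it clicks in at the off dot. Either may be done first; grasp nothing, and leave the pots, the salt shaker and the pepper mill standing where they are.

Things in the scene. Friction and masses are not known exactly. Their poses are not given: they have to be found in the camera images.
- hob: double table-top hob, 410 mm deep (local x -190 to 220) x 540 mm wide (y), fixed to the worktop. Steel tray with a steel control strip in front (local x -190 to -70, top 56 mm above the worktop) and a black glass top behind it (58 mm above the worktop). Origin: on the worktop, 190 mm behind its front edge; x points away from the robot, y to the left, turned by its yaw.
- centre_left (a point): centre of the left dial's top face at rest, 75 mm above the worktop (hob frame -137, 130, 75 mm); does not turn with it. The dial is a flat round disc, 90 mm across, 16 mm high, with a knurled dark steel rim, a black soft-touch inlay and a white pointer line from near the middle out to the rim.
- centre_right (a point): centre of the right dial's top face (hob frame -137, -130, 75 mm); the dials are alike. Off is an open dot to the left of each dial (pointer to hob +y); six marks of growing thickness follow clockwise round its far half: the third straight ahead (hob +x), the sixth to the right.
- dial_left (a joint): left dial: clockwise angle seen from above, rad. 0 = off dot, then a click every 0.524: 0.524 first mark, 1.047 second, 1.571 third .. 3.14 sixth; end stops just past 0 and 3.14. A spring ball draws it into the nearest click when let go; starts at mark 1 or 2. A click takes about 0.04 N m; its top grips well. It sinks up to 4 mm when pressed (1.5 N starts, 7 N is fully down) and turns just as well then.
- dial_right (a joint): right dial: clockwise angle seen from above, rad. 0 = off dot, then a click every 0.524: 0.524 first mark, 1.047 second, 1.571 third .. 3.14 sixth; end stops just past 0 and 3.14. A spring ball draws it into the nearest click when let go; starts at mark 1 or 2. A click takes about 0.04 N m; its top grips well. It sinks up to 4 mm when pressed (1.5 N starts, 7 N is fully down) and turns just as well then.
- red_pot: tall red enamel pot with domed lid and ball knob, 250 mm across the body, 302 mm over its two side handles (turned roughly left and right), 295 mm high; stands on the left or the right zone of the hob, behind the dial that serves it. Origin: centre of its underside.
- small_pot: low round steel pot, 170 mm across, 118 mm high with its flat lid and black lid knob, two wire loop handles (216 mm over them); stands on the other zone. Origin: centre of its underside. The zones' centres lie 222 mm behind the dials' (hob frame 85, +-130, 58 mm), the pots within 10 mm of them.
- salt_shaker: salt shaker, 44 mm across, 90 mm high, upright on the worktop to the right of the hob. Origin: centre of its underside.
- pepper_mill: pepper mill, 41 mm across, 112 mm high, upright beside the salt shaker. Origin: centre of its underside.

How it is judged:
By the outcome, as a careful person would: the job done as asked, in the order asked, and still so for the second after the job is handed in, with the robot touching nothing.
It also fails if it takes over 43 s, if anything falls off the work surface, if the arm or the gripper's body presses on something with over 40 N, if the wrist force passes 120 N, or if a joint passes its speed limit or range.

## Working session

There is one attempt and no reset: what is moved stays moved. The work goes in short steps, Python scripts to look and compute and a tool call to move; the robot and the scene stay as the last step left them, time stands still between calls to the robot, and variables do not carry over. Pictures are saved under pics/ and viewed, at most 10 in all, crops included, and the job is handed in when it is done.

Besides the shell and the picture viewer there is one more tool, called after "Call:" as name(argument=value, ...) on one line, values as JSON. jog_arm: Moves the arm, as the interface text tells. Shifts and turns lie within -1 to 1; 1 stands for 0.25 m of shift or 180 degrees of turn. Its arguments: {"type":"object","properties":{"increments":{"type":"array"},"force":{"type":"number"}},"required":["increments"]}

```bash
mkdir -p pics
cat > h.py <<'E'
import numpy as np, cv2
from scipy.spatial.transform import Rotation as R
from workcell import env, cams, ticket, spotter
def q(o): return R.from_quat([o[1],o[2],o[3],o[0]])
def pose(c,st=None):
    if 'mount' in c:
        T=np.array(c['mount']); r=q(st['orientation']).as_matrix()
        return r@T[:3,:3], r@T[:3,3]+np.array(st['tcp_pos'])
    a=np.array(c['attitude'])
    return (q(a).as_matrix() if a.size==4 else a.reshape(3,3)), np.array(c['xyz'])
def ray(c,uv,st=None):
    d=np.array([(uv[0]-c['cx'])/c['fx'],(uv[1]-c['cy'])/c['fy']]); u=d.copy()
    for _ in range(20): u=d/(1+c['k1']*(u@u))
    r,p=pose(c,st); return p, r@np.array([u[0],u[1],1])
def at_z(c,uv,z,st=None):
    p,d=ray(c,uv,st); return p+d*(z-p[2])/d[2]
def proj(c,X,st=None):
    r,p=pose(c,st); v=r.T@(np.array(X)-p); u=v[:2]/v[2]; u=u*(1+c['k1']*(u@u))
    return np.array([u[0]*c['fx']+c['cx'],u[1]*c['fy']+c['cy']])
def save(c,n): cv2.imwrite('pics/'+n,cv2.cvtColor(c['pixels'],cv2.COLOR_RGB2BGR))
E
python3 - <<'E'
from h import *
np.set_printoptions(precision=4,suppress=True)
st=env.get_state(); print(st)
for n in ['top','side']:
    c=cams.read_camera(n); save(c,n+'0.png'); print(n,c.get('xyz'),c.get('attitude'))
    for t,z in [('centre_left',.075),('centre_right',.075),('red_pot',.058),('small_pot',.058),('salt_shaker',0),('hob',0)]:
        for d in spotter.landmark_of(t,n)[:2]: print(t,d['uv'],d['conf'],at_z(c,d['uv'],z))
E
```

```text
{'clock': 0.0, 'joint_pos': array([1.2044, 0.314 , 0.045 , 1.3036, 0.    , 1.4312]), 'qvel': array([ 0.0009, -0.0001,  0.0002,  0.0016,  0.001 , -0.0001]), 'tau': array([  0.0006, -48.0624,  29.8533,   0.0191,  -0.0001,   0.    ]), 'tcp_pos': array([0.1291, 0.5598, 0.2304]), 'orientation': array([-0.0002,  0.1131,  0.9936, -0.0009]), 'wrist_force': array([ 0.4211, -0.5542,  0.2446]), 'ft_torque': array([-0.017 ,  0.0081,  0.035 ]), 'grip_force': 0.0, 'finger_gap': 0.0858881521227747}
top [ 0.5096 -0.111   1.2604] [-0.0164  0.7158 -0.6977  0.0242]
centre_left [223.2, 290.9] 0.76 [0.4555 0.1036 0.075 ]
centre_right [343.8, 296.0] 0.61 [ 0.4518 -0.1553  0.075 ]
small_pot [230.7, 190.4] 0.88 [0.6752 0.0979 0.058 ]
salt_shaker [469.1, 288.5] 0.79 [ 0.4711 -0.4469  0.    ]
salt_shaker [223.6, 288.7] 0.7 [0.4571 0.1164 0.    ]
hob [291.6, 231.2] 0.56 [ 0.5926 -0.0354  0.    ]
side [ 0.2673 -0.5323  0.9758] [-0.2425  0.9115 -0.3222  0.0807]
centre_left [210.3, 194.6] 0.71 [0.4685 0.1059 0.075 ]
centre_right [273.1, 282.5] 0.65 [ 0.4498 -0.1611  0.075 ]
small_pot [288.0, 155.8] 0.88 [0.6824 0.095  0.058 ]
salt_shaker [371.1, 399.5] 0.81 [ 0.4658 -0.453  -0.    ]
hob [289.8, 224.8] 0.6 [ 0.585  -0.0345  0.    ]
```

View pics/top0.png

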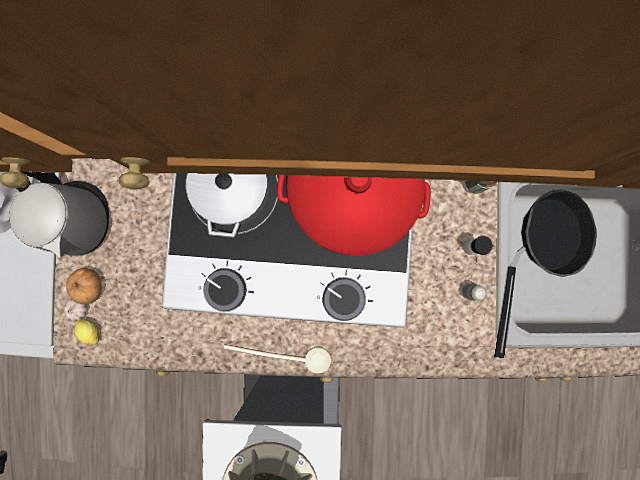

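View pics/side0.png

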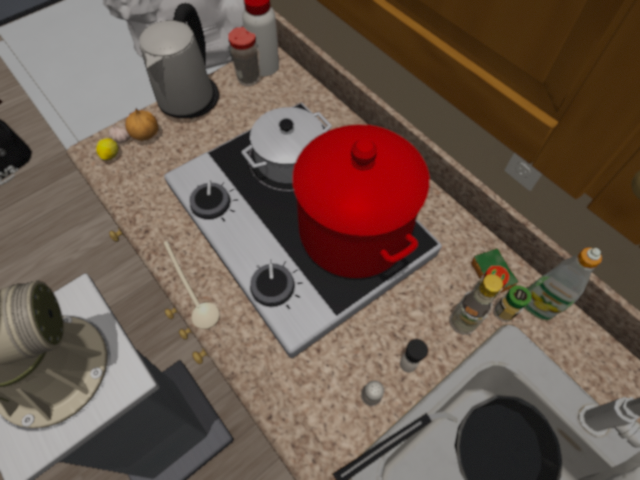

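The top picture shows the steel pot on the left, with its dial at (224,289). The red pot is on the right, with its dial at (343,298). Both pointers are up-left. Next I'll rectify the dials to get exact centres and angles.

```bash
cat > dial.py <<'E'
from h import *
def warp(c,ctr,z=.075,half=.09,n=400,st=None):
    g=np.linspace(half,-half,n); m=np.zeros((n,n,2),np.float32)
    for i,x in enumerate(g):
        for j,y in enumerate(g): m[i,j]=proj(c,[ctr[0]+x,ctr[1]+y,z],st)
    return cv2.cvtColor(cv2.remap(c['pixels'],m,None,cv2.INTER_CUBIC),cv2.COLOR_RGB2BGR)
E
python3 - <<'E'
from dial import *
c=cams.read_camera('top'); s=cams.read_camera('side')
out=[]
for n,ctr in [('L',(.458,.104)),('R',(.451,-.157))]:
    col=[]
    for k in (c,s):
        w=warp(k,ctr); g=cv2.medianBlur(cv2.cvtColor(w,cv2.COLOR_BGR2GRAY),5)
        h=cv2.HoughCircles(g,cv2.HOUGH_GRADIENT,1,400,param1=80,param2=12,minRadius=93,maxRadius=108)
        if h is not None:
            x,y,r=h[0][0]; print(n,x,y,r*.45,'mm; world',ctr[0]+.09-y*.18/399,ctr[1]+.09-x*.18/399); cv2.circle(w,(int(x),int(y)),int(r),(0,255,0),1)
        col.append(cv2.resize(w,(300,300)))
    out.append(np.hstack(col))
cv2.imwrite('pics/dials0.png',np.vstack(out))
E
```

```text
L 205.5 197.5 46.26 mm; world 0.45890224 0.101293236
L 225.5 199.5 46.35 mm; world 0.45799997 0.09227068
R 194.5 210.5 46.485 mm; world 0.4460376 -0.15474436
R 216.5 213.5 45.36 mm; world 0.4446842 -0.16466919
```

View pics/dials0.png

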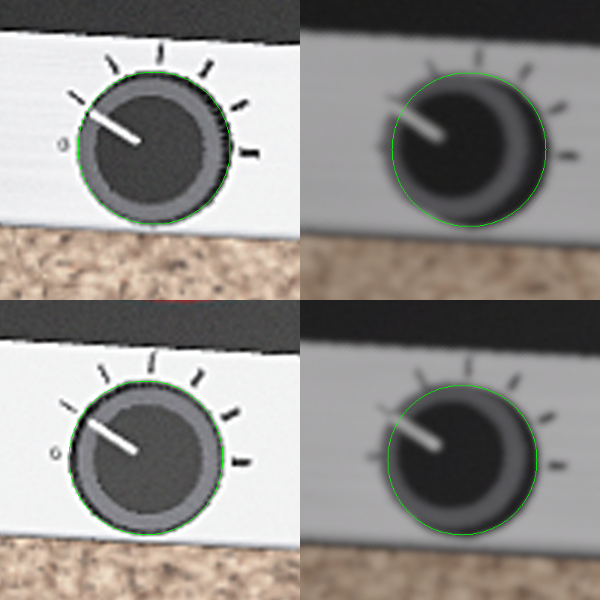

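Both pointers sit at mark 1. That means the left (steel) dial needs 30° anticlockwise and the right (red) dial needs 60° clockwise. The dial centres are about (.458,.102) and (.448,-.157), which are 259 mm apart against 260 mm expected, so they check out. I'll go to the left dial first, with the fingers shut.

Call:
jog_arm(increments=[[[-0.0786, -0.0742, 0.02, 0, 0, 0, 255], [-0.0786, -0.0742, 0.02, 0, 0, 0, 255], [-0.0786, -0.0742, 0.02, 0, 0, 0, 255], [-0.0786, -0.0742, 0.02, 0, 0, 0, 255], [-0.0786, -0.0742, 0.02, 0, 0, 0, 255], [-0.0786, -0.0742, 0.02, 0, 0, 0, 255], [-0.0786, -0.0742, 0.02, 0, 0, 0, 255], [-0.0786, -0.0742, 0.02, 0, 0, 0, 255], [-0.0786, -0.0742, 0.02, 0, 0, 0, 255], [-0.0786, -0.0742, 0.02, 0, 0, 0, 255], [-0.0786, -0.0742, 0.02, 0, 0, 0, 255], [-0.0786, -0.0742, 0.02, 0, 0, 0, 255], [-0.0786, -0.0742, 0.02, 0, 0, 0, 255], [-0.0786, -0.0742, 0.02, 0, 0, 0, 255], [-0.0786, -0.0742, 0.02, 0, 0, 0, 255], [-0.0786, -0.0742, 0.02, 0, 0, 0, 255], [-0.0786, -0.0742, 0.02, 0, 0, 0, 255], [-0.0786, -0.0742, 0.02, 0, 0, 0, 255], [-0.0786, -0.0742, 0.02, 0, 0, 0, 255], [-0.0786, -0.0742, 0.02, 0, 0, 0, 255]]], force=20)

```text
clock: 2.8
tcp_pos: [0.4295, 0.1094, 0.1313]
orientation: [0.0, 0.113, 0.994, 0.0]
wrist_force: [0.1, 0.6, -0.2]
finger_gap: 0.0002
grip_force: 0.0
```

Run:
```python
from h import *
s=env.get_state(); print(s['tcp_pos'],s['joint_pos'],s['wrist_force'],s['finger_gap'])
c=cams.read_camera('wrist'); save(c,'w1.png')
for t in ('centre_left','centre_right'):
  for d in spotter.landmark_of(t,'wrist')[:2]: print(t,d['uv'],d['conf'],at_z(c,d['uv'],.075,s))
print(proj(c,[.458,.102,.075],s))
```

```text
[0.42949697 0.10944234 0.13132034] [ 6.79026534e-02  1.19335297e-01 -4.55533457e-01  9.95258604e-01
  1.61732448e-04  2.94841394e-01] [ 0.14981096  0.6101089  -0.19659923] 0.00015126887062948344
[315.48776788 307.58493879]
```

View pics/w1.png

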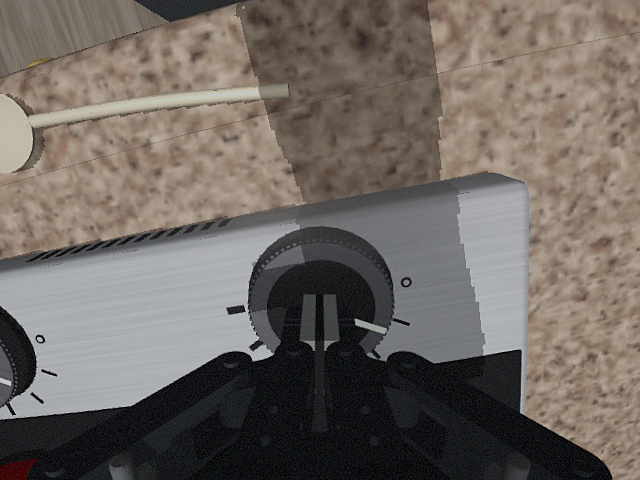

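Wrist view: the dial is centred at about (321,307), the pointer is at mark 1, and the fingers are over the front half. Next I'll descend and press.

Call:
jog_arm(increments=[[[0, 0, 0.036, 0, 0, 0, 255], [0, 0, 0.036, 0, 0, 0, 255], [0, 0, 0.036, 0, 0, 0, 255], [0, 0, 0.036, 0, 0, 0, 255], [0, 0, 0.036, 0, 0, 0, 255], [0, 0, 0.036, 0, 0, 0, 255], [0, 0, 0.006, 0, 0, 0, 255], [0, 0, 0.006, 0, 0, 0, 255], [0, 0, 0.006, 0, 0, 0, 255], [0, 0, 0, 0, 0, 0, 255]]])

```text
clock: 3.95
tcp_pos: [0.4282, 0.1106, 0.0729]
orientation: [-0.001, 0.113, 0.994, 0.0]
wrist_force: [-4.5, 0.8, 4.7]
finger_gap: -0.0
grip_force: 2.2
```

Call:
jog_arm(increments=[[[-0.0008, -0.0128, 0, 0, 0, -0.0333, 255], [-0.0008, -0.0128, 0, 0, 0, -0.0333, 255], [-0.0008, -0.0128, 0, 0, 0, -0.0333, 255], [-0.0008, -0.0128, 0, 0, 0, -0.0333, 255], [-0.0008, -0.0128, 0, 0, 0, -0.0333, 255], [-0.0008, -0.0128, 0, 0, 0, -0.0333, 255], [0, 0, 0, 0, 0, 0, 255]]])

```text
clock: 4.65
tcp_pos: [0.431, 0.0915, 0.0732]
orientation: [0.0, -0.199, 0.98, 0.0]
wrist_force: [-2.9, 1.0, 3.5]
finger_gap: 0.0001
grip_force: 2.0
```

Call:
jog_arm(increments=[[[0, 0, -0.02, 0, 0, 0, 255], [0, 0, -0.08, 0, 0, 0, 255], [0, 0, -0.08, 0, 0, 0, 255], [0, 0, -0.08, 0, 0, 0, 255], [0, 0, 0, 0, 0, 0, 255]]])

```text
clock: 5.15
tcp_pos: [0.4332, 0.0916, 0.1405]
orientation: [0.003, -0.198, 0.98, -0.001]
wrist_force: [-0.1, 1.4, -0.1]
finger_gap: 0.0004
grip_force: 0.0
```

Run:
```python
from dial import *
s=env.get_state(); print(s['tcp_pos'],s['orientation'],s['joint_pos'])
c=cams.read_camera('top'); k=cams.read_camera('wrist'); save(k,'w2.png')
a=warp(c,(.458,.104)); b=cv2.resize(k['pixels'][:,:,::-1],(533,400))
cv2.imwrite('pics/d2.png',cv2.resize(np.hstack([a,b]),(800,343)))
```

```text
[0.43320294 0.09164019 0.14053142] [ 2.95849757e-03 -1.98261684e-01  9.80144396e-01 -7.17369896e-04] [ 2.70714820e-02  1.06424445e-01 -4.45965014e-01  1.01233141e+00
 -3.97735126e-04 -3.72099760e-01]
```

View pics/d2.png

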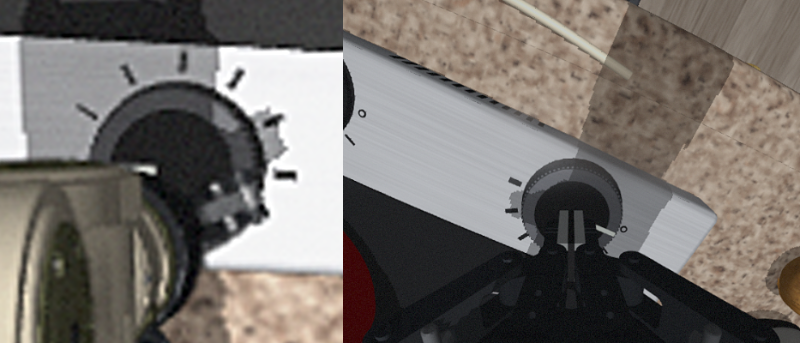

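The left pointer is at the off dot: in the wrist view the line at (610,231) points at the ring at (623,230). Next is the right dial.

Call:
jog_arm(increments=[[[0.0448, -0.0946, 0, 0, 0, 0, 255], [0.0448, -0.0946, 0, 0, 0, 0, 255], [0.0448, -0.0946, 0, 0, 0, 0, 255], [0.0448, -0.0946, 0, 0, 0, 0, 255], [0.0448, -0.0946, 0, 0, 0, 0, 255], [0.0448, -0.0946, 0, 0, 0, 0, 255], [0.0448, -0.0946, 0, 0, 0, 0, 255], [0.0448, -0.0946, 0, 0, 0, 0, 255], [0.0448, -0.0946, 0, 0, 0, 0, 255], [0.0448, -0.0946, 0, 0, 0, 0, 255], [0, 0, 0, 0, 0, 0, 255], [0, 0, 0, 0, 0, 0, 255]]])

```text
clock: 6.45
tcp_pos: [0.4191, -0.1698, 0.1366]
orientation: [-0.001, -0.198, 0.98, 0.001]
wrist_force: [0.4, 0.3, 0.1]
finger_gap: -0.0
grip_force: 0.0
```

Call:
jog_arm(increments=[[[0, 0, 0.036, 0, 0, 0, 255], [0, 0, 0.036, 0, 0, 0, 255], [0, 0, 0.036, 0, 0, 0, 255], [0, 0, 0.036, 0, 0, 0, 255], [0, 0, 0.036, 0, 0, 0, 255], [0, 0, 0.036, 0, 0, 0, 255], [0, 0, 0.036, 0, 0, 0, 255], [0, 0, 0.006, 0, 0, 0, 255], [0, 0, 0.006, 0, 0, 0, 255], [0, 0, 0.006, 0, 0, 0, 255], [0, 0, 0, 0, 0, 0, 255]]])

```text
clock: 7.55
tcp_pos: [0.4199, -0.17, 0.071]
orientation: [0.0, -0.199, 0.98, -0.0]
wrist_force: [-1.5, 0.7, 7.9]
finger_gap: -0.0001
grip_force: 3.5
```

Call:
jog_arm(increments=[[[0.0005, 0.0137, -0.002, 0, 0, 0.0344, 255], [0.0005, 0.0137, 0, 0, 0, 0.0344, 255], [0.0005, 0.0137, 0, 0, 0, 0.0344, 255], [0.0005, 0.0137, 0, 0, 0, 0.0344, 255], [0.0005, 0.0137, 0, 0, 0, 0.0344, 255], [0.0005, 0.0137, 0, 0, 0, 0.0344, 255], [0.0005, 0.0137, 0, 0, 0, 0.0344, 255], [0.0005, 0.0137, 0, 0, 0, 0.0344, 255], [0.0005, 0.0137, 0, 0, 0, 0.0344, 255], [0.0005, 0.0137, 0, 0, 0, 0.0344, 255], [0, 0, 0, 0, 0, 0, 255]]])

```text
clock: 8.65
tcp_pos: [0.4227, -0.1382, 0.072]
orientation: [0.001, 0.335, 0.942, -0.001]
wrist_force: [-0.1, -1.2, 5.8]
finger_gap: 0.0003
grip_force: 2.8
```

Call:
jog_arm(increments=[[[0, 0, -0.02, 0, 0, 0, 255], [0, 0, -0.08, 0, 0, 0, 255], [0, 0, -0.1, 0, 0, 0, 255], [0, 0, -0.1, 0, 0, 0, 255], [-0.05, 0, -0.1, 0, 0, 0, 255], [0, 0, -0.1, 0, 0, 0, 255], [0, 0, 0, 0, 0, 0, 255]]])

```text
clock: 9.35
tcp_pos: [0.4329, -0.1461, 0.1991]
orientation: [0.003, 0.333, 0.943, -0.0]
wrist_force: [0.4, -0.5, 1.2]
finger_gap: -0.0
grip_force: 0.0
```

Run:
```python
from dial import *
s=env.get_state(); print(s['tcp_pos'],s['orientation'])
c=cams.read_camera('side'); k=cams.read_camera('wrist')
a=[warp(c,(.458,.102),half=.07),warp(c,(.448,-.157),half=.07)]; b=[warp(k,(.458,.102),half=.07,st=s),warp(k,(.448,-.157),half=.07,st=s)]
cv2.imwrite('pics/d3.png',cv2.resize(np.vstack([np.hstack(a),np.hstack(b)]),(600,600)))
```

```text
[ 0.43291968 -0.14605793  0.1991326 ] [ 2.70905935e-03  3.33373866e-01  9.42790791e-01 -2.25326102e-04]
```

View pics/d3.png

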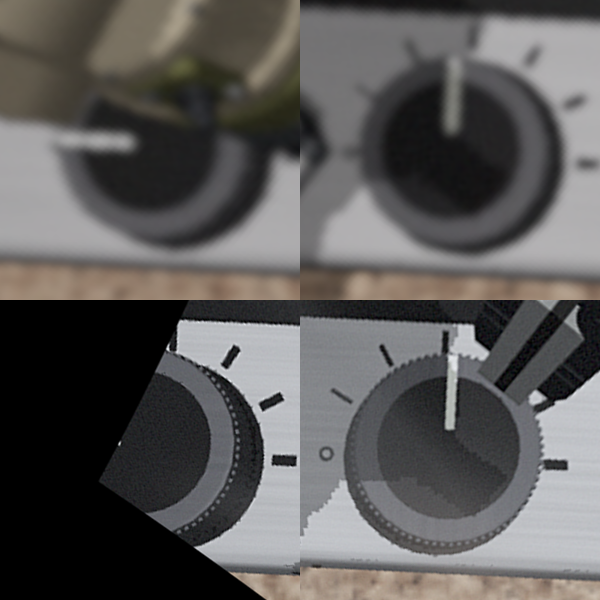

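The right pointer now points straight ahead at the third mark (line at (450,390), mark at (446,340)). The left pointer lies horizontal towards the off dot (line at (95,142)). The arm is clear of everything.

```bash
python3 -c "
from workcell import ticket; print(ticket.hand_in())"
```

```text
the job is handed in; nothing more can be done
None
```

The job is handed in: the red pot's dial (right) is at the third mark and the steel pot's dial (left) is at the off dot, by the last camera check with the arm lifted clear.

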